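# Unload the spice filler and hold its purge dial

### The arm

A 6-joint arm with a two-finger parallel gripper is mounted at the origin on the work surface. World frame = base frame: x ahead of the robot, y to its left, z up, the work surface at z = 0. Lengths are in m, angles in rad, forces in N, time in s.
With the tool pointing down it reaches from about 0.375 to 0.925 m from the base axis. Payload 5.7 kg.
Tool frame: the origin (TCP) lies on the centre line of the jaws, within the pads' length; the fingertips stand 25 mm ahead of it and the grasp point (between the pads) lies 6 mm ahead of it (manip.tcp_to_tips is the distance from the TCP to the fingertips, in m); z points along the fingers, y is the direction in which the jaws open and shut (so a half turn about z gives the same grasp; the last joint's range is limited). The gripper opens to 85 mm and grips with 20 to 120 N. Pads are 22 mm wide; open, the fingers measure 114 mm over their backs; the gripper's body (76 mm by 85 mm) begins 54 mm behind the grasp point. The pads swing forward as they close: fully open they stand 13 mm farther back than shut.
Start: joints at [-0.115, 0.359, 1.51, -0, 1.272, -0.115], TCP at [0.6, -0, 0.256] pointing down, gripper open.
Joint ranges: [-2.97, 2.97], [-1.01, 2.36], [0.21, 2.38], [-0.96, 4.11], [0.2, 2.71], [-2.98, 2.98]. Speed limits (rad/s): [2.39, 2.39, 3.14, 3.14, 3.14, 3.14].

### API

Orientations are given as a rotation vector (axis times angle).
In Python, from cell import telemetry, vision, order, manip gives the robot as it stands.
- The arm moves only by the shell command python3 -m handwheel 'ROWS' [FORCE]. ROWS is JSON, a list that holds one entry, the list of rows, each a list of 7 numbers: the shift along the tool's x, y, z in m, then the turn, a rotation vector about the tool's x, y, z in rad, then the finger opening in m, from 0 to 0.0854. In form: [[[tx, ty, tz, rx, ry, rz, gripper], ...]]. A call has exactly 8 rows; each row is the pose to reach, as a shift and turn from the pose commanded when the call began, along the tool's axes at that moment; what a row does not reach only later rows make up. A row lasts 1/8 s, in which the tool goes at most 62.5 mm and 10.7 degrees, less where a joint would pass 70% of its speed; a pose out of reach is approached as far as the arm can. A call with a gripper value outside its range is refused whole. The fingers move at their own pace and stop on an object; FORCE is the grip in N (left out, the last holds). Time passes only in rows, so rows that repeat a pose let the fingers close, or fill a call up. It gives the time, the measured TCP pose, the force and the opening at its end, in the units of the state.
- telemetry.get_obs(): the state, without advancing time (a new reading comes with each control period).
- vision.camera(name): name is "scene" or "side" or "wrist"; returns the picture (400x640x3 uint8, blue, green, red); there is no depth.
- vision.camera_params(name): a dict with "fov_y" (degrees; the focal length in pixels is half the picture's height over the tangent of half this angle, whatever the lens; pixels are square), "cx", "cy" (the principal point, pixels), "T" (4x4, takes a point from camera to world coordinates). Camera axes: x right, y down, z forward; pixel columns grow to the right and rows downward; lengths in m; the calibration is good to about 2 mm. A picture is of the moment at which its call begins: read the wrist's pose just before it. camera_params takes no time and is no camera call; for the wrist camera it gives the pose at the moment of the call.
- order.job_done(): hands the job in, once; it reports no verdict.
The state is a dict: "time_s": time; "joint_positions": joint angles; "qd": joint speeds; "joint_torque": joint torques, N m; "eef_pos": TCP position; "eef_rot": TCP orientation; "ft_force": force on the tool from outside, world axes, zero at the start; "moment": the same for the moment, N m; "grip_width": opening from 0.0 (shut) to 1.0 (fully open).
Only numpy, scipy, OpenCV 4.12 (cv2) and the standard library are available. Lean on these libraries where they do the work, as an engineer would, in place of code of your own. Each camera call takes 0.05 s, during which the arm holds its last target.

### The job

The spice jar in the filling clamp is finished: slide the clamp's jaw fully open, lift the jar out and set it gently down, upright, on the woven mat. Only when the jar is out and standing there, turn the filler's spring-return dial clockwise past its first two notches to the third and last, and keep holding it there against its spring with the fingers: finish while still holding it, without letting go. Do not disturb the cup and the glass shaker that stand on the mat.

Things in the scene. Friction and masses are not known exactly. Their poses are not given: they have to be found in the camera images.
- clamp: Filling clamp fixed to the counter: a steel base plate 205 x 90 mm, 12 mm thick, from 149.5 mm on the -x side to 55.5 mm on the +x side of its origin. Origin at counter level (underside) below the middle of the jar's seat; z up. A fixed grey jaw (50 mm high, face 29 mm from the seat's middle) stands on the +x side; the moving jaw is on the -x side, which is towards the robot (within 0.3 rad), and opens along -x.
- seat (a point): Middle of the jar's seat, on the base plate's upper face, 12 mm above the counter; axes as clamp.
- jaw (a joint): How far the moving jaw has been slid open along the clamp's -x, in m: 0 closed (at the start) to 0.035 fully open. It has no spring, slides with about 3 N of friction and stays where it is left. Its block is 20 mm thick, 70 mm wide (y), its top 80 mm above the counter, and a 30 mm wide lip overlaps the jar's shoulder by about 5 mm, so that the jar cannot be lifted while it is closed.
- jaw_tab (a point): Middle of the top edge of the upright steel tab on the moving jaw, by which it is pulled; moves with the jaw; axes as clamp. Tab 14 mm thick (x), 28 mm wide (y); its top is 102 mm above the counter and it stands free for 62 mm below that. It stands 39 mm clear of the jaw's block; 95 mm from the seat's middle when closed.
- jar: The finished spice jar, standing upright in the clamp: steel body of 56 mm diameter, 60 mm high, with a narrower white cap of 40 mm diameter from 60 to 110 mm. Origin at the centre of its underside, z up. 150 to 300 g. In the clamp its underside is 12 mm, its cap's foot 72 mm and its top 122 mm above the counter; the jaw's lip reaches up to 80 mm, so grip the cap above that.
- jar_cap (a point): Centre of the top of the jar's cap, 110 mm above the jar's underside.
- mat: Woven beige place mat fixed flat on the counter, 220 mm (x) by 180 mm (y), 3 mm thick. Origin at the centre of its underside. The half on its -x side, towards the robot, is empty; the upturned cup and the glass shaker stand on the other half (their centres about 65 mm to +x).
- filler: White spice filler housing fixed to the counter, 165 x 108 mm, 75 mm high, from 55 mm on the -x side (towards the robot, within 0.3 rad) to 110 mm on the +x side of its origin. Origin at counter level below the dial's axis; z up. On top behind the dial, 74 mm to +x, a round steel hopper with lid of at most 68 mm diameter, up to 117 mm above the counter.
- dial (a joint): Angle of the dial in rad, growing clockwise seen from above: 0 at rest, notches at 0.35, 0.70 and 1.05 (third and last), hard stop at 1.10. A spring drives it back to 0 from any notch when let go (about 0.06 N m at 0, 0.12 N m at the third); between notches up to 0.05 N m more must be overcome. Four black marks on the housing show rest and the three notches; the third's mark is the longest. At 0 the bar's white line points to the housing's -x.
- dial_bar: The upright black grip bar across the dial, 52 mm long (its own x), 14 mm thick (its own y), from 85 to 119 mm above the counter, white line on top towards its own -x. It turns with the dial about a vertical axis through its middle; origin on that axis, 75 mm above the counter. The disc under it is 54 mm across, its top 85 mm above the counter.
- dial_grip (a point): On the dial's axis inside the grip bar, 105 mm above the counter, a good height to grip; axes as dial_bar.
- tumbler: Bystander: dark upturned drinking cup, 74 mm across at the foot, 87 mm high, on the mat. Origin at the centre of its underside.
- glass_shaker: Bystander: small glass shaker with brown wooden top, 42 mm across, 72 mm high, on the mat. Origin at the centre of its underside.
Things that resemble listed ones, but are neither listed nor needed, are in the scene too. What is shaped like the clamp but purple is not meant.

How it is judged:
On the way, in this order (a step that is already met when the one before it is completed fails the run):
1. the jaw is slid open, the jar still in its seat (value of joint jaw above 0.028 m and horizontal distance between jar and seat below 0.02 m), for 0.1 s.
2. the jar is lifted out of the clamp in the fingers (height (world z) of jar above 0.06 m and contact force between jar and the fingers above 0.5 N), for 0.1 s.
3. the jar stands upright and let go on the mat (x of jar in the frame of mat between -0.11 and 0.11 m and y of jar in the frame of mat between -0.09 and 0.09 m and height (world z) of jar between -0.001 and 0.008 m and angle between jar's own z axis and vertical below 0.1 rad and contact force between jar and the arm below 0.1 N and contact force between jar and the fingers below 0.1 N and linear speed of jar below 0.02 m/s), for 0.2 s.
4. the dial is held at the third notch by the fingers (value of joint dial above 0.95 rad and contact force between dial_bar and the fingers above 0.8 N), for 0.3 s.
At the end, for the whole second after the job is handed in: Through the last second the fingers hold the dial at its third notch (0.95 rad or more, over 0.8 N on the bar, not turning); the jaw is open by over 28 mm; the jar stands upright (within 0.1 rad), still and untouched, its centre on the mat. The robot ends holding the dial (all of step 3 and all of step 4 and velocity of joint dial between -0.1 and 0.1 rad/s and value of joint jaw above 0.028 m); the arm keeps its last pose, push and grip.
It fails at once if the dial is turned before the jar stands on the mat (value of joint dial above 0.2 rad and height (world z) of jar above 0.009 m).
It fails at once if the jar is dropped or thrown (contact force between jar and the fingers below 0.1 N and linear speed of jar above 0.5 m/s).
It fails at once if a bystander is disturbed (moved over 20 mm) (distance of any of tumbler, glass_shaker from where it was at the start of the episode above 0.02 m).
It also fails if it takes over 64 s, if anything falls off the work surface, if the arm or the gripper's body presses on something with over 40 N, if the wrist force passes 120 N, or if a joint passes its speed limit or range.

## Working session

There is one attempt and no reset: what is moved stays moved. The work goes in short steps, Python scripts to look and compute and a shell command to move; the robot and the scene stay as the last step left them, time stands still between calls to the robot, and variables do not carry over. Pictures are saved under pics/ and viewed, and the job is handed in when it is done.

```bash
mkdir -p pics; ls
python3 - <<'E'
from cell import telemetry, vision, order, manip
import cv2
print(telemetry.get_obs()); print(manip.tcp_to_tips)
for n in ["scene","side","wrist"]:
    p=vision.camera_params(n); print(n,p)
    cv2.imwrite(f"pics/{n}0.png",vision.camera(n))
E
```

```text
pics
{'time_s': 0.0, 'joint_positions': array([-1.15116066e-01,  3.59529119e-01,  1.51146918e+00,  5.24068489e-06,
        1.27250397e+00, -1.15079111e-01]), 'qd': array([ 0.00063792, -0.00039813, -0.00021672,  0.0008059 ,  0.00090649,
       -0.00026979]), 'joint_torque': array([ 1.96551155e-03, -5.27614331e+01, -2.78626120e+01, -6.37880498e-05,
        1.32890840e-02, -2.81424428e-05]), 'eef_pos': array([5.99344181e-01, 6.02771306e-05, 2.55425211e-01]), 'eef_rot': array([-2.22042348e+00, -2.22033799e+00,  1.85638004e-03]), 'ft_force': array([0.13863896, 0.12087149, 0.63494596]), 'moment': array([ 0.04879484,  0.02029601, -0.06485598]), 'grip_width': 1.002354080533492}
0.025
scene {'fov_y': 45.502738507501135, 'cx': 321.167493553911, 'cy': 200.20843379460064, 'T': array([[-0.06405038,  0.64227502, -0.76379339,  1.701633  ],
       [ 0.99787974,  0.05008379, -0.04156492,  0.15135664],
       [ 0.01155756, -0.7648362 , -0.64412112,  0.95937151],
       [ 0.        ,  0.        ,  0.        ,  1.        ]])}
side {'fov_y': 55.886265529577805, 'cx': 321.9363718025229, 'cy': 202.3581288698397, 'T': array([[ 0.92550512, -0.24245817,  0.29095413,  0.34418163],
       [-0.37809834, -0.63602116,  0.67269512, -0.61377658],
       [ 0.02195255, -0.73259205, -0.68031387,  0.83936414],
       [ 0.        ,  0.        ,  0.        ,  1.        ]])}
wrist {'fov_y': 59.90851248915694, 'cx': 313.41447133053225, 'cy': 207.44858243005731, 'T': array([[ 9.99998891e-01,  1.03641860e-03, -1.06960159e-03,
         5.99758498e-01],
       [ 6.35659381e-04, -9.46464609e-01, -3.22806971e-01,
         8.32415783e-02],
       [-1.34690320e-03,  3.22805933e-01, -9.46464218e-01,
         3.72356070e-01],
       [ 0.00000000e+00,  0.00000000e+00,  0.00000000e+00,
         1.00000000e+00]])}
```

View pics/scene0.png

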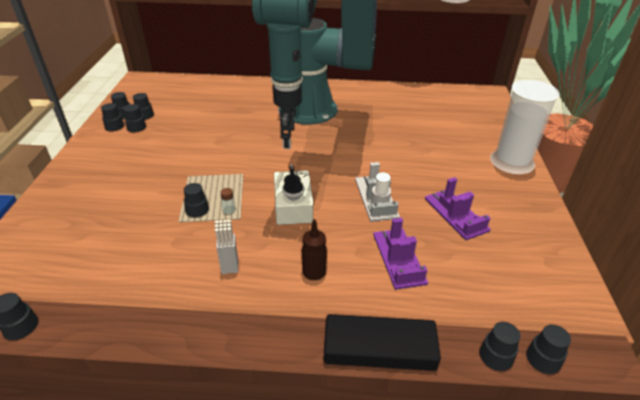

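View pics/side0.png

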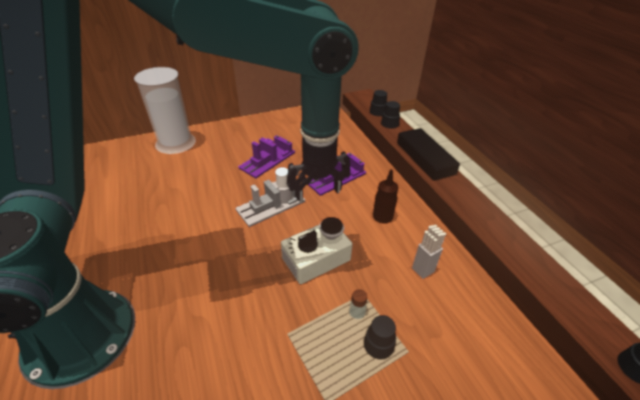

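View pics/wrist0.png

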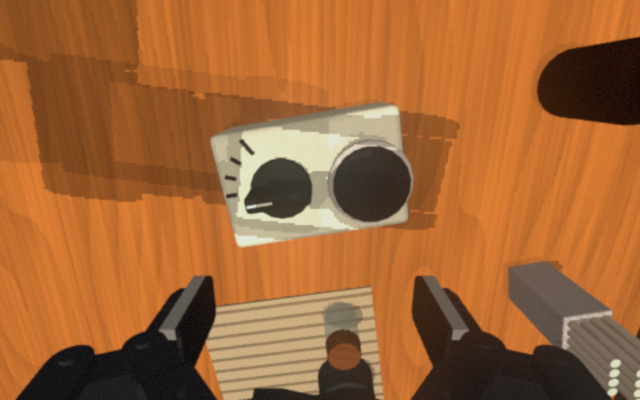

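The filler (wrist picture) has its hopper and dial at about (370,182) and (280,188). The scene view shows the mat with cup and shaker at about (212,197). The grey clamp is at (378,192).

What could be mistaken for the clamp, in scene pixels:
- the grey one with the white-capped jar at (378,192)
- a purple one at (460,207)
- a purple one at (400,253)

I choose the grey one, and will check it in a crop.

```bash
cat > h.py <<'E'
import numpy as np, cv2
from cell import telemetry, vision
def ray(p,u,v):
    f=200/np.tan(np.radians(p["fov_y"])/2)
    T=p["T"]; d=T[:3,:3]@np.array([(u-p["cx"])/f,(v-p["cy"])/f,1]); return T[:3,3],d
def plane(p,u,v,z):
    o,d=ray(p,u,v); return o+d*(z-o[2])/d[2]
def proj(p,X):
    f=200/np.tan(np.radians(p["fov_y"])/2)
    T=p["T"]; c=T[:3,:3].T@(np.asarray(X)-T[:3,3]); return c[:2]/c[2]*f+[p["cx"],p["cy"]]
E
python3 - <<'E'
import cv2,numpy as np
from h import *
a=cv2.imread("pics/scene0.png"); b=cv2.imread("pics/side0.png")
A=cv2.resize(a[155:225,345:415],(400,400),interpolation=cv2.INTER_CUBIC)
B=cv2.resize(b[155:235,230:310],(400,400),interpolation=cv2.INTER_CUBIC)
cv2.imwrite("pics/crop1.png",np.hstack([A,B]))
s=vision.camera_params("scene")
print("cap",plane(s,382,178,.122),"tab",plane(s,374.5,165,.102), "mat corners",[plane(s,*q,.003)[:2].round(3) for q in [(187,177),(243,175),(243,219),(180,221)]])
E
```

```text
cap [0.59548672 0.26638504 0.122     ] tab [0.50502321 0.24834158 0.102     ] mat corners [array([ 0.484, -0.358]), array([ 0.458, -0.177]), array([ 0.672, -0.136]), array([ 0.695, -0.319])]
```

View pics/crop1.png

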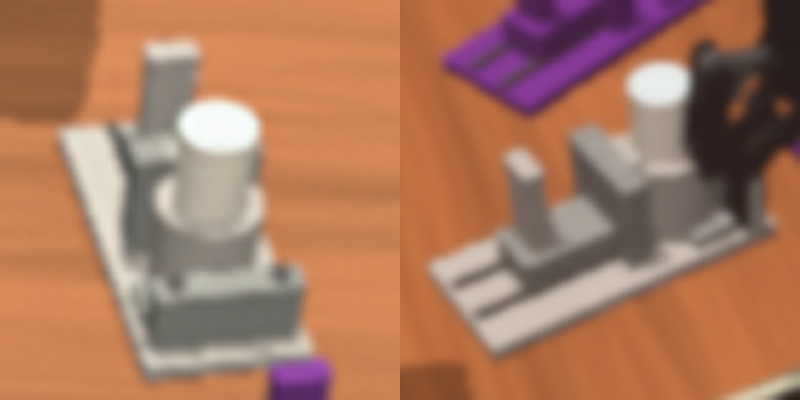

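The crop confirms it: the chosen clamp is grey steel, with its tab at (170,50), the white cap at (218,125) and the fixed jaw in front. The cap-to-tab distance measures 92 mm against a nominal 95 mm, and the yaw is about +0.2. I'll move above it for a closer look.

```bash
python3 -m handwheel '[[[0.05,-0.01,0,0,0,-0.05,0.085],[0.1,-0.02,0,0,0,-0.1,0.085],[0.15,-0.03,0,0,0,-0.15,0.085],[0.2,-0.04,0,0,0,-0.2,0.085],[0.23,-0.05,0,0,0,-0.2,0.085],[0.23,-0.05,0,0,0,-0.2,0.085],[0.23,-0.05,0,0,0,-0.2,0.04],[0.23,-0.05,0,0,0,-0.2,0.04]]]' 40
python3 - <<'E'
from h import *
import json
p=vision.camera_params("wrist");im=vision.camera("wrist");cv2.imwrite("pics/w1.png",im)
p["T"]=p["T"].tolist();json.dump(p,open("w1.json","w"))
cv2.imwrite("pics/side1.png",vision.camera("side"))
E
```

```text
time_s: 1.15
eef_pos: [0.5503, 0.2289, 0.2562]
eef_rot: [1.99, 2.431, -0.001]
ft_force: [-0.3, 0.3, -0.4]
grip_width: 0.596
```

View pics/w1.png

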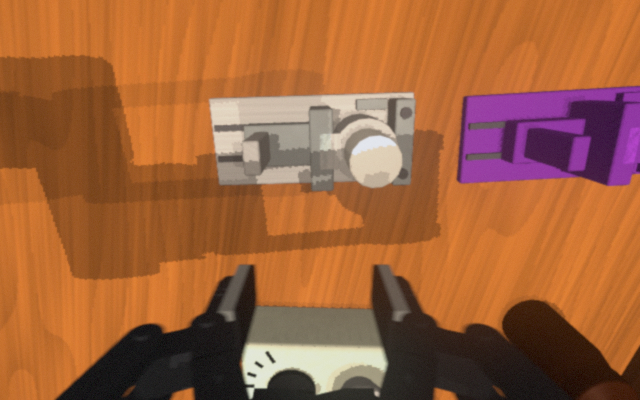

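View pics/side1.png

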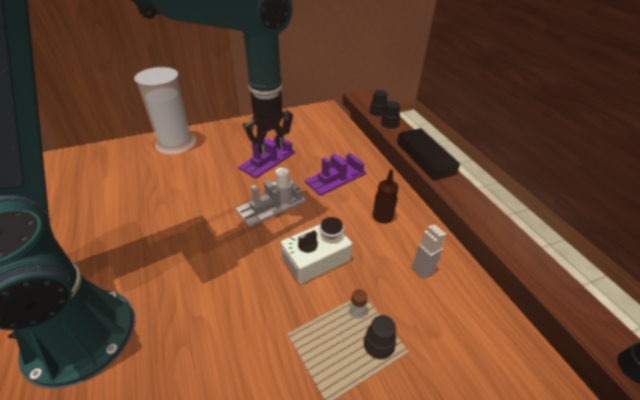

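The wrist picture shows the tab near (257,152), the cap near (377,160) and the base plate from (210,97) to (413,185). I'll zoom in and measure.

Run:
```python
import cv2,numpy as np
a=cv2.imread("pics/w1.png")
cv2.imwrite("pics/crop2.png",cv2.resize(a[85:200,200:420],(792,414),interpolation=cv2.INTER_CUBIC))
```

```text
(no output)
```

View pics/crop2.png

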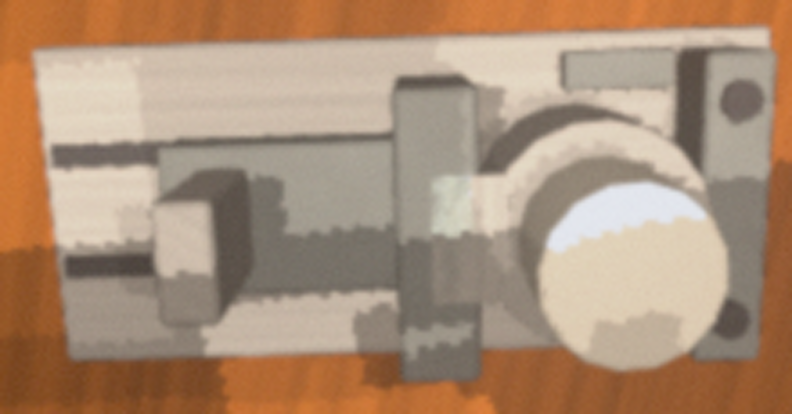

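Run:
```python
from h import *
import json
p=json.load(open("w1.json"));p["T"]=np.array(p["T"])
g=lambda u,v,z:plane(p,200+u/3.6,85+v/3.6,z)
tc=np.array([g(u,v,.102) for u,v in [(155,200),(212,198),(218,322),(163,325)]])
cap=g(633,277,.122); tab=tc.mean(0)
print("tab",tab,"sizes",np.linalg.norm(tc[0]-tc[1]),np.linalg.norm(tc[1]-tc[2]))
d=cap-tab;print("cap",cap,"dist",np.hypot(*d[:2]),"yaw",np.arctan2(d[1],d[0]), "capdia",np.linalg.norm(g(538,277,.122)-g(728,277,.122)))
P=[g(u,v,.012) for u,v in [(35,50),(768,28),(70,358)]]
e=P[1]-P[0];print("plate yaw",np.arctan2(e[1],e[0]),np.linalg.norm(e),np.linalg.norm(P[2]-P[0]))
y=np.arctan2(e[1],e[0]); c=P[0][:2]+np.array([[np.cos(y),-np.sin(y)],[np.sin(y),np.cos(y)]])@[.1495,-.045]
print("seat from plate",c)
s=vision.camera_params("scene");q=vision.camera_params("side")
print(proj(s,cap),proj(q,cap),proj(s,tab),proj(q,tab))
o=telemetry.get_obs();from scipy.spatial.transform import Rotation as R
M=R.from_rotvec(o["eef_rot"]).as_matrix();print(M.round(3))
print("tab in tool",M.T@(tab-o["eef_pos"]),"cap in tool",M.T@(cap-o["eef_pos"]))
```

```text
tab [0.49687875 0.25056456 0.102     ] sizes 0.012285072783008617 0.027276095522964044
cap [0.58886257 0.26993323 0.122     ] dist 0.09400089508837245 yaw 0.20753433500124568 capdia 0.038604161223832166
plate yaw 0.22788545026905951 0.201729577763923 0.0878105507140316
seat from plate [0.59085318 0.27078883]
[383.15007639 176.67433592] [281.59920619 171.03330209] [375.16734458 163.48406556] [254.49580463 186.78310281]
[[-0.197  0.98  -0.   ]
 [ 0.98   0.197 -0.   ]
 [-0.    -0.    -1.   ]]
tab in tool [ 0.03175269 -0.04814115  0.15426008] cap in tool [0.03259742 0.04585304 0.13424644]
```

The sizes agree with the description: tab 12×27 mm, tab-to-cap distance 94 mm, cap 39 mm, yaw 0.21–0.23. I'll go down on the tab and grip it.

```bash
python3 -m handwheel '[[[0.016,-0.024,0.03,0,0,-0.01,0.04],[0.032,-0.048,0.06,0,0,-0.02,0.04],[0.032,-0.048,0.1,0,0,-0.02,0.04],[0.032,-0.048,0.135,0,0,-0.02,0.04],[0.032,-0.048,0.165,0,0,-0.02,0.04],[0.032,-0.048,0.165,0,0,-0.02,0.04],[0.032,-0.048,0.165,0,0,-0.02,0.005],[0.032,-0.048,0.165,0,0,-0.02,0.005]]]' 40
python3 - <<'E'
from h import *
cv2.imwrite("pics/w2.png",vision.camera("wrist"))
print(telemetry.get_obs()["grip_width"])
E
```

```text
time_s: 2.25
eef_pos: [0.4954, 0.2514, 0.0925]
eef_rot: [-1.963, -2.451, 0.003]
ft_force: [-5.9, -2.1, 1.1]
grip_width: 0.157
0.1583356330012785
```

View pics/w2.png

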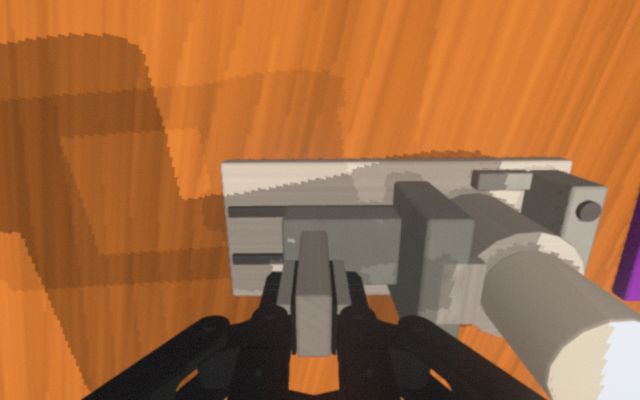

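The tab is held between the pads at about (315,290), with an opening of 13.5 mm. Now I'll pull.

```bash
python3 -m handwheel '[[[0,-0.006,0,0,0,0,0.005],[0,-0.012,0,0,0,0,0.005],[0,-0.018,0,0,0,0,0.005],[0,-0.024,0,0,0,0,0.005],[0,-0.030,0,0,0,0,0.005],[0,-0.034,0,0,0,0,0.005],[0,-0.036,0,0,0,0,0.005],[0,-0.036,0,0,0,0,0.005]]]' 40
python3 - <<'E'
from h import *
cv2.imwrite("pics/w3.png",vision.camera("wrist"))
E
```

```text
time_s: 3.3
eef_pos: [0.4623, 0.2437, 0.0924]
eef_rot: [1.962, 2.451, 0.002]
ft_force: [3.2, -3.9, 6.6]
grip_width: 0.156
```

View pics/w3.png

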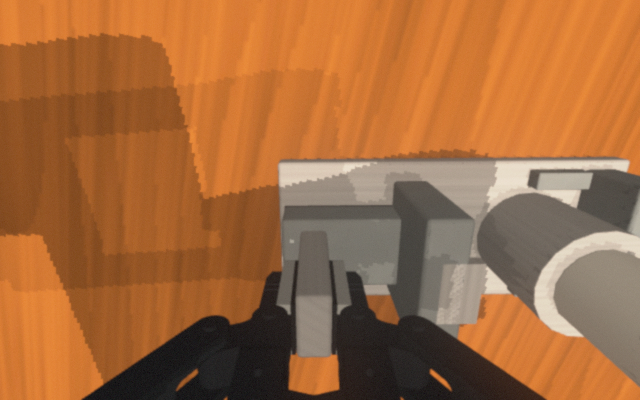

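The base plate shifted in the picture while the block stayed with the gripper. The TCP moved 34 mm and the jar is still in its seat. I'll release, rise and look again.

```bash
python3 -m handwheel '[[[0,0,0,0,0,0,0.045],[0,0,0,0,0,0,0.045],[0,0,-0.05,0,0,0,0.045],[0,0,-0.11,0,0,0,0.06],[-0.02,0.04,-0.15,0,0,0,0.06],[-0.043,0.08,-0.165,0,0,0,0.06],[-0.043,0.106,-0.165,0,0,0,0.06],[-0.043,0.106,-0.165,0,0,0,0.06]]]' 40
python3 - <<'E'
from h import *
import json
o=telemetry.get_obs()
p=vision.camera_params("wrist");im=vision.camera("wrist");cv2.imwrite("pics/w4.png",im)
p["T"]=p["T"].tolist();p["pos"]=o["eef_pos"].tolist();p["rot"]=o["eef_rot"].tolist();json.dump(p,open("w4.json","w"))
cv2.imwrite("pics/crop4.png",cv2.resize(im[60:220,180:440],(780,480),interpolation=cv2.INTER_CUBIC))
E
```

```text
time_s: 4.35
eef_pos: [0.5754, 0.2252, 0.2559]
eef_rot: [-1.965, -2.451, -0.001]
ft_force: [-0.7, -0.7, -0.1]
grip_width: 0.704
```

View pics/crop4.png

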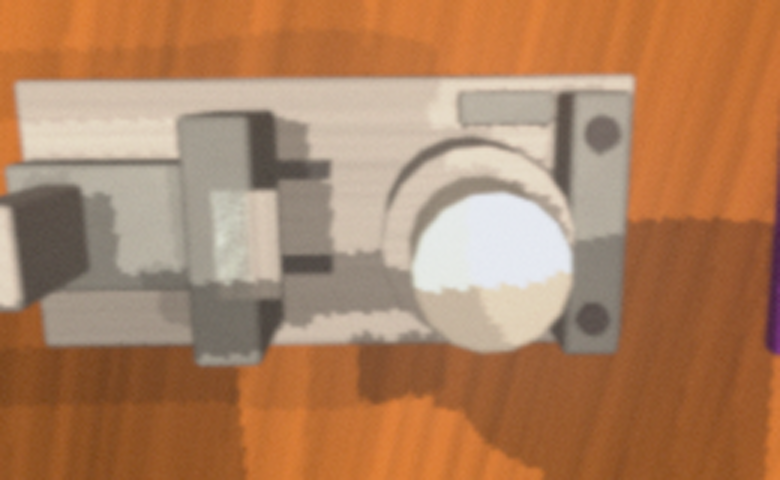

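Run:
```python
from h import *
import json
from scipy.spatial.transform import Rotation as R
p=json.load(open("w4.json"));p["T"]=np.array(p["T"])
cap=plane(p,180+492/3,60+271/3,.122);print("cap",cap)
tab=plane(p,180+8/3,60+250/3,.102);print("tab",tab)
M=R.from_rotvec(p["rot"]).as_matrix();print(M.T@(cap-p["pos"]))
print("from plate seat",M.T@(np.array([.5908,.2708,.122])-p["pos"]))
# mat corners scene:
```

```text
cap [0.5882448  0.27041404 0.122     ]
tab [0.467296   0.24555303 0.102     ]
[0.04123324 0.02236637 0.13389563]
from plate seat [0.04105464 0.02494437 0.13389572]
```

The cap is at (0.589,0.270), consistent with before, and the jaw block is well clear of the jar. I'll grip the cap.

```bash
python3 -m handwheel '[[[0.02,0.012,0,0,0,0,0.06],[0.041,0.023,0.01,0,0,0,0.06],[0.041,0.023,0.06,0,0,0,0.06],[0.041,0.023,0.11,0,0,0,0.06],[0.041,0.023,0.148,0,0,0,0.06],[0.041,0.023,0.148,0,0,0,0.06],[0.041,0.023,0.148,0,0,0,0.03],[0.041,0.023,0.148,0,0,0,0.03]]]' 40
python3 - <<'E'
from h import *
cv2.imwrite("pics/w5.png",vision.camera("wrist"))
print(telemetry.get_obs()["grip_width"])
E
```

```text
time_s: 5.4
eef_pos: [0.5889, 0.271, 0.1101]
eef_rot: [1.963, 2.451, 0.004]
ft_force: [0.5, -0.3, -3.1]
grip_width: 0.457
0.4515213361366874
```

View pics/w5.png

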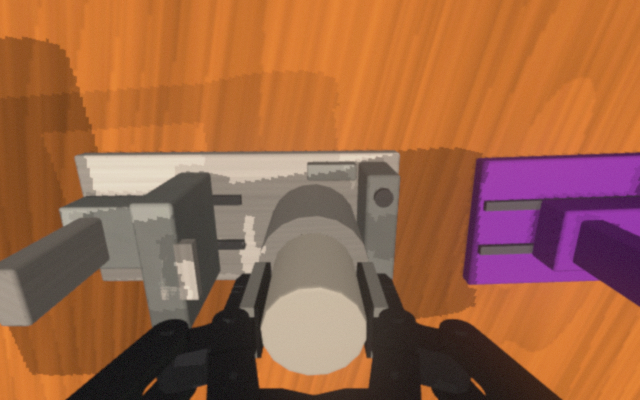

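The cap is gripped, with an opening of about 39 mm. I'll lift, and meanwhile work out the mat from the first pictures.

```bash
python3 -m handwheel '[[[0,0,0,0,0,0,0.03],[0,0,-0.01,0,0,0,0.03],[0,0,-0.03,0,0,0,0.03],[0,0,-0.06,0,0,0,0.03],[0,0,-0.09,0,0,0,0.03],[0,0,-0.12,0,0,0,0.03],[0,0,-0.15,0,0,0,0.03],[0,0,-0.16,0,0,0,0.03]]]' 40
python3 - <<'E'
from h import *
o=telemetry.get_obs();print(o["grip_width"],o["ft_force"])
a=cv2.imread("pics/wrist0.png");b=cv2.imread("pics/side0.png")
im=vision.camera("scene");cv2.imwrite("pics/scene2.png",im)
cv2.imwrite("pics/crop6.png",np.hstack([cv2.resize(im[165:235,170:250],(457,400),interpolation=cv2.INTER_CUBIC),cv2.resize(b[290:400,285:410],(343,302),interpolation=cv2.INTER_CUBIC)[0:400].copy() if 0 else cv2.resize(b[290:400,280:400],(343,400),interpolation=cv2.INTER_CUBIC)]))
cv2.imwrite("pics/side2.png",vision.camera("side"))
E
```

```text
time_s: 6.45
eef_pos: [0.5887, 0.2703, 0.271]
eef_rot: [1.963, 2.45, 0.005]
ft_force: [0.3, -0.4, -2.6]
grip_width: 0.455
0.454679474480028 [ 0.29213489 -0.35314307 -2.60829584]
```

View pics/crop6.png

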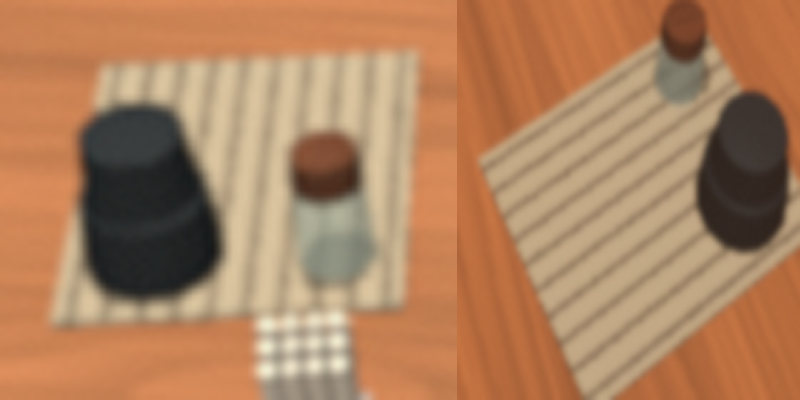

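View pics/side2.png

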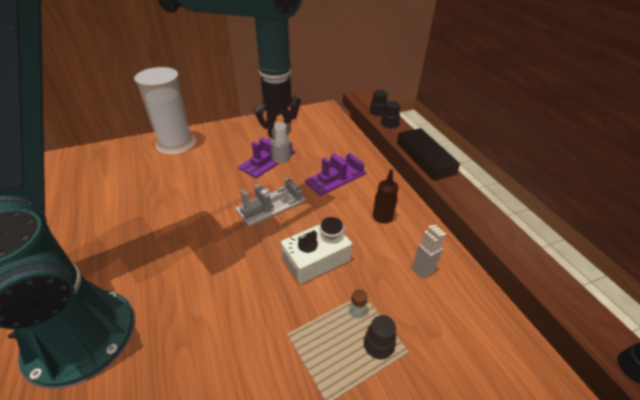

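The jar is up in the fingers. In the crop, the mat corners are at (103,66), (417,52), (405,305) and (52,325). The cup's foot is at about (152,240) and the shaker's foot at about (338,250).

Run:
```python
from h import *
from scipy.spatial.transform import Rotation as R
s=vision.camera_params("scene");q=vision.camera_params("side")
P=np.array([plane(s,170+u/5.714,165+v/5.714,.003)[:2] for u,v in [(103,66),(417,52),(405,305),(52,325)]])
print(P.round(3)); c=P.mean(0); e=(P[2]-P[1]+P[3]-P[0])/2; yaw=np.arctan2(e[1],e[0]); print("c",c,"L",np.linalg.norm(e),"W",np.linalg.norm((P[1]-P[0]+P[2]-P[3])/2),yaw)
print("side corner",plane(q,288,334,.003),plane(q,341,299,.003))
w=plane(s,170+330/5.714,165+158/5.714,.072);print("shaker top",w)
t=plane(s,170+132/5.714,165+137/5.714,.087);print("cup top",t)
u=np.array([np.cos(yaw),np.sin(yaw)]); tgt=c-.06*u; print("target",tgt)
for n in (w,t): print("mat frame",u@(n[:2]-c),np.array([-u[1],u[0]])@(n[:2]-c))
o=telemetry.get_obs();M=R.from_rotvec(o["eef_rot"]).as_matrix();print(M.T@(np.r_[tgt,o["eef_pos"][2]]-o["eef_pos"]),o["joint_positions"])
```

```text
[[ 0.481 -0.355]
 [ 0.454 -0.178]
 [ 0.67  -0.143]
 [ 0.699 -0.32 ]]
c [ 0.57573971 -0.24896341] L 0.21971455504166243 W 0.17963826794431034 0.15905034450132954
side corner [ 0.45384824 -0.18165585  0.003     ] [ 0.61005333 -0.14053925  0.003     ]
shaker top [ 0.63635863 -0.18136117  0.072     ]
cup top [ 0.64554361 -0.2794231   0.087     ]
target [ 0.51649702 -0.25846624]
mat frame 0.07056068548537733 0.057148112120407546
mat frame 0.06409862656827739 -0.04113081582258361
[-0.50031059 -0.18534522 -0.00050449] [ 3.24002974e-01  4.15186179e-01  1.38652161e+00 -1.85574189e-05
  1.33771360e+00  1.04091462e-01]
```

Mat measures 219.7×179.6 mm as specified, and the bystanders are where described. I'll carry the jar over.

```bash
python3 -m handwheel '[[[-0.02,-0.007,0,0,0,0,0.03],[-0.06,-0.022,0,0,0,0,0.03],[-0.11,-0.041,0,0,0,0,0.03],[-0.16,-0.059,0,0,0,0,0.03],[-0.21,-0.078,0,0,0,0,0.03],[-0.26,-0.096,0,0,0,0,0.03],[-0.31,-0.115,0,0,0,0,0.03],[-0.36,-0.133,0,0,0,0,0.03]]]' 40
python3 -m handwheel '[[[-0.04,-0.015,0,0,0,0,0.03],[-0.08,-0.03,0,0,0,0,0.03],[-0.11,-0.041,0,0,0,0,0.03],[-0.13,-0.048,0.01,0,0,0,0.03],[-0.14,-0.052,0.03,0,0,0,0.03],[-0.14,-0.052,0.06,0,0,0,0.03],[-0.14,-0.052,0.09,0,0,0,0.03],[-0.14,-0.052,0.11,0,0,0,0.03]]]' 40
python3 - <<'E'
from h import *
print(telemetry.get_obs()["grip_width"])
a=vision.camera("side");b=vision.camera("scene");w=vision.camera("wrist")
cv2.imwrite("pics/s7.png",np.hstack([cv2.resize(a[190:400,230:430],(381,400)),cv2.resize(b[120:240,150:270],(400,400))]))
cv2.imwrite("pics/w7.png",w)
E
```

```text
time_s: 7.55
eef_pos: [0.5344, -0.1123, 0.2668]
eef_rot: [-1.963, -2.449, 0.002]
ft_force: [1.2, -0.2, -2.5]
grip_width: 0.454
time_s: 8.55
eef_pos: [0.5144, -0.2571, 0.1553]
eef_rot: [-1.961, -2.448, 0.001]
ft_force: [0.1, 0.5, -3.6]
grip_width: 0.455
0.45509254930978593
```

View pics/s7.png

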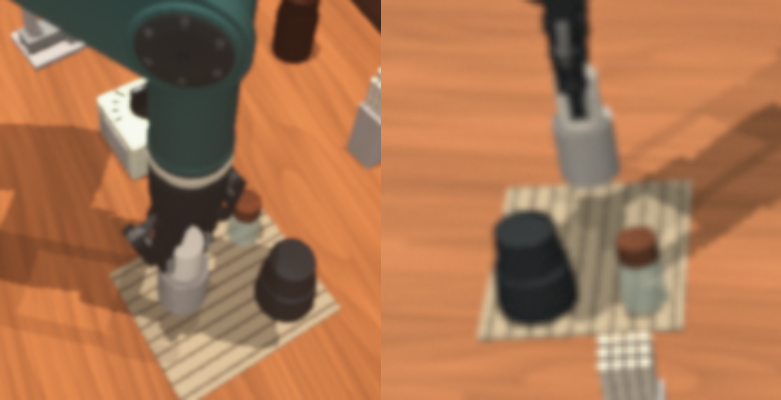

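View pics/w7.png

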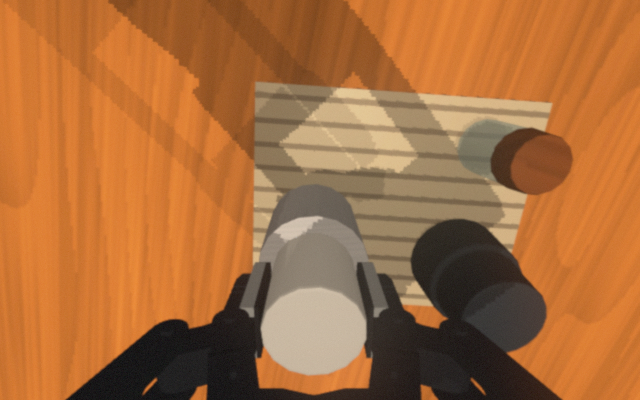

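The jar is over the empty half, with the cup and shaker about 50 mm or more away. The underside should be at about 57 mm. I'll lower it slowly.

```bash
python3 -m handwheel '[[[0,0,0.008,0,0,0,0.03],[0,0,0.018,0,0,0,0.03],[0,0,0.028,0,0,0,0.03],[0,0,0.037,0,0,0,0.03],[0,0,0.043,0,0,0,0.03],[0,0,0.047,0,0,0,0.03],[0,0,0.047,0,0,0,0.03],[0,0,0.047,0,0,0,0.03]]]' 40
python3 - <<'E'
from h import *
o=telemetry.get_obs();print(o["eef_pos"],o["ft_force"],o["grip_width"])
a=vision.camera("side");cv2.imwrite("pics/s8.png",cv2.resize(a[270:400,240:400],(800,650))[:600])
o=telemetry.get_obs();print(o["eef_pos"],o["ft_force"])
E
```

```text
time_s: 9.7
eef_pos: [0.5165, -0.2583, 0.1115]
eef_rot: [1.964, 2.452, 0.0]
ft_force: [-0.1, 1.2, -2.1]
grip_width: 0.459
[ 0.51654678 -0.258274    0.11150146] [-0.07231818  1.18434141 -2.11820563] 0.4585350248288734
[ 0.51655485 -0.25830396  0.11159406] [-0.29422645  0.21476566 -2.83688222]
```

View pics/s8.png

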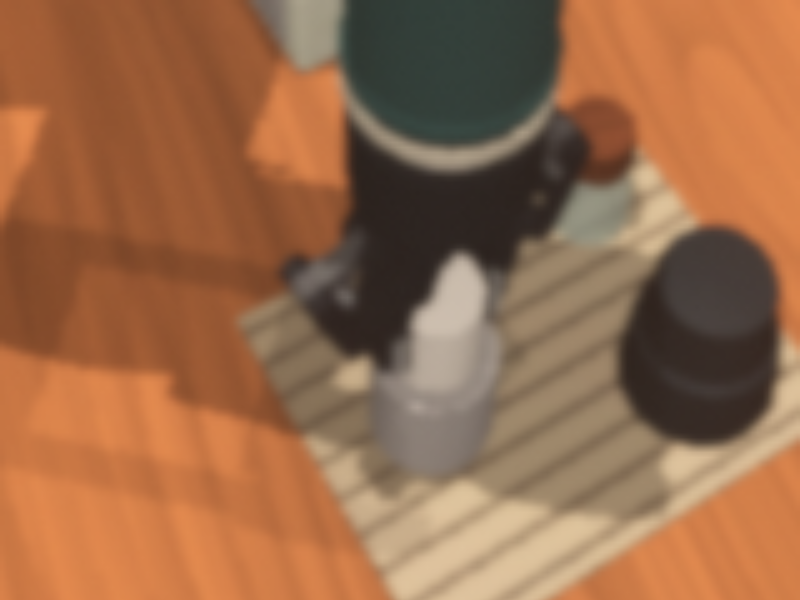

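The jar is still clear of the mat by a small gap and carries its full weight (-2.8 N). I'll go on down in small steps.

```bash
python3 -m handwheel '[[[0,0,0.002,0,0,0,0.03],[0,0,0.004,0,0,0,0.03],[0,0,0.006,0,0,0,0.03],[0,0,0.007,0,0,0,0.03],[0,0,0.008,0,0,0,0.03],[0,0,0.009,0,0,0,0.03],[0,0,0.009,0,0,0,0.03],[0,0,0.009,0,0,0,0.03]]]' 40
```

```text
time_s: 10.75
eef_pos: [0.5163, -0.2581, 0.1023]
eef_rot: [-1.964, -2.452, 0.0]
ft_force: [0.1, -0.3, -2.7]
grip_width: 0.461
```

```bash
python3 -m handwheel '[[[0,0,0.0005,0,0,0,0.03],[0,0,0.001,0,0,0,0.03],[0,0,0.0015,0,0,0,0.03],[0,0,0.002,0,0,0,0.03],[0,0,0.002,0,0,0,0.03],[0,0,0.002,0,0,0,0.03],[0,0,0.002,0,0,0,0.03],[0,0,0.002,0,0,0,0.03]]]' 40
```

```text
time_s: 11.75
eef_pos: [0.5163, -0.2583, 0.1007]
eef_rot: [1.964, 2.452, -0.0]
ft_force: [-2.0, 0.7, 5.7]
grip_width: 0.455
```

It made contact: the force went from -2.7 to +5.7 N. I'll ease up slightly and release.

```bash
python3 -m handwheel '[[[0,0,-0.0007,0,0,0,0.03],[0,0,-0.0007,0,0,0,0.037],[0,0,-0.0007,0,0,0,0.042],[0,0,-0.0007,0,0,0,0.046],[0,0,-0.0007,0,0,0,0.05],[0,0,-0.0007,0,0,0,0.055],[0,0,-0.0007,0,0,0,0.058],[0,0,-0.0007,0,0,0,0.058]]]' 20
python3 - <<'E'
from h import *
o=telemetry.get_obs();print(o["ft_force"])
cv2.imwrite("pics/w9.png",vision.camera("wrist"))
E
```

```text
time_s: 12.75
eef_pos: [0.5163, -0.2582, 0.101]
eef_rot: [-1.964, -2.452, 0.0]
ft_force: [0.2, -0.5, 0.9]
grip_width: 0.678
[ 0.15685653 -0.5067694   0.92629658]
```

View pics/w9.png

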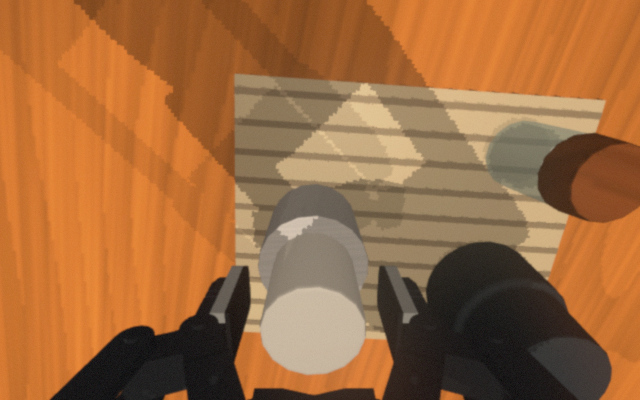

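The fingers are free of the cap and the jar is standing. I'll rise straight up, then locate the dial from the first wrist picture.

```bash
python3 -m handwheel '[[[0,0,-0.01,0,0,0,0.058],[0,0,-0.03,0,0,0,0.058],[0,0,-0.06,0,0,0,0.058],[0,0,-0.09,0,0,0,0.058],[0,0,-0.12,0,0,0,0.058],[0,0,-0.15,0,0,0,0.058],[0,0,-0.16,0,0,0,0.058],[0,0,-0.16,0,0,0,0.058]]]' 20
python3 - <<'E'
from h import *
a=vision.camera("side");b=vision.camera("scene")
cv2.imwrite("pics/s10.png",np.hstack([cv2.resize(a[270:400,270:420],(461,400)),cv2.resize(b[160:240,170:250],(339,400))]))
im=cv2.imread("pics/wrist0.png");cv2.imwrite("pics/crop10.png",cv2.resize(im[95:255,200:420],(792,576),interpolation=cv2.INTER_CUBIC))
E
```

```text
time_s: 13.8
eef_pos: [0.5165, -0.2583, 0.2615]
eef_rot: [1.963, 2.451, 0.0]
ft_force: [0.3, -0.0, -0.1]
grip_width: 0.681
```

View pics/s10.png

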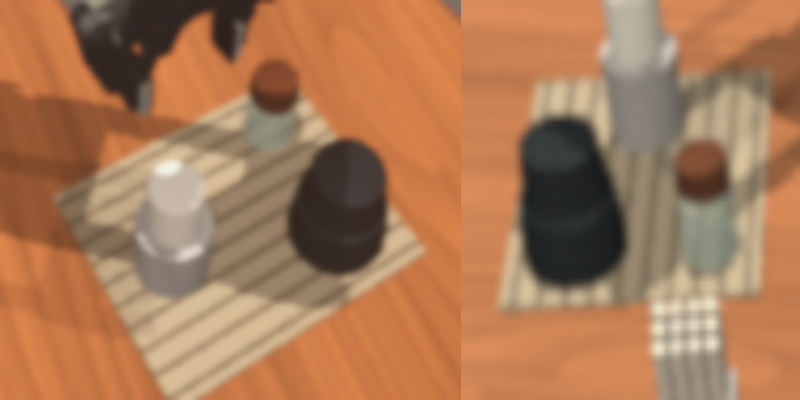

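View pics/crop10.png

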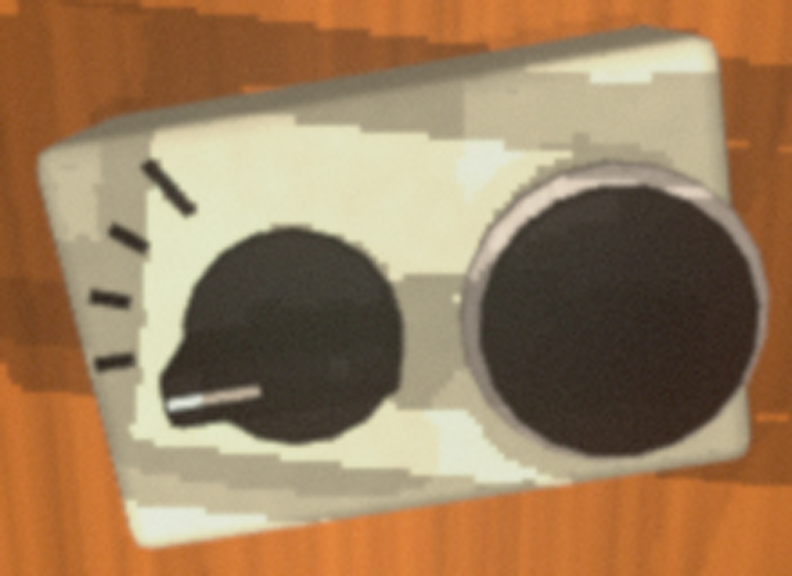

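The jar stands upright at about (175,230) in the left crop, and the cup and shaker haven't moved. In the dial crop (3.6× scale) the disc is at (295,335) and the white line runs from (168,405) to (260,392), pointing to the first mark (rest). The longest mark is at (168,187).

Run:
```python
from h import *
from scipy.spatial.transform import Rotation as R
p=vision.camera_params("wrist")
p["T"]=np.array([[ 9.99998891e-01,1.03641860e-03,-1.06960159e-03,5.99758498e-01],[6.35659381e-04,-9.46464609e-01,-3.22806971e-01,8.32415783e-02],[-1.34690320e-03,3.22805933e-01,-9.46464218e-01,3.72356070e-01],[0,0,0,1]])
g=lambda u,v,z:plane(p,200+u/3.6,95+v/3.6,z)[:2]
d=g(295,335,.085);r=np.linalg.norm(g(187,335,.085)-g(403,335,.085));print("disc",d,"dia",r)
h=g(622,318,.117);print("hopper",h,np.linalg.norm(h-d),"yaw",np.arctan2(*(h-d)[::-1]))
a,b=g(168,405,.119),g(260,392,.119);print("line",a,b,"yaw",np.arctan2(*(b-a)[::-1]))
c1,c2,c3=g(38,160,.075),g(140,548,.075),g(750,462,.075)
e=c3-c2;y=np.arctan2(e[1],e[0]);print("front",np.linalg.norm(c1-c2),"long",np.linalg.norm(e),"yaw",y,np.arctan2(*(c1-c2)[::-1])-np.pi/2)
u=np.array([np.cos(y),np.sin(y)]);v=np.array([-u[1],u[0]])
print("axis from housing",(c1+c2)/2+.055*u,"bar end->axis",g(163,402,.119)+.026*u)
```

```text
disc [0.57240306 0.00279679] dia 0.05152131714514096
hopper [0.64452817 0.01554229] 0.07324260623366109 yaw 0.17490804304071658
line [ 0.54797148 -0.00326793] [ 5.67803298e-01 -3.12950932e-04] yaw 0.147913672297735
front 0.10202949602396721 long 0.15934455147261994 yaw 0.15339529984184802 0.16887079596050913
axis from housing [0.57499486 0.00083652] bar end->axis [0.57263686 0.00138243]
```

The dial axis is at about (0.573,0.002) and the bar yaw is about 0.16. I'll move over it, turning the jaws across the bar (86.6° counterclockwise), and look again.

```bash
python3 -m handwheel '[[[0.03,0.018,0,0,0,-0.18,0.058],[0.06,0.035,0,0,0,-0.36,0.058],[0.09,0.053,0,0,0,-0.54,0.058],[0.12,0.07,0,0,0,-0.72,0.058],[0.15,0.088,0,0,0,-0.9,0.058],[0.18,0.106,0,0,0,-1.08,0.058],[0.21,0.123,0,0,0,-1.26,0.058],[0.235,0.138,0,0,0,-1.44,0.058]]]' 30
python3 -m handwheel '[[[0,0,0,0,0,-0.071,0.058],[0,0,0,0,0,-0.071,0.058],[0,0,0.02,0,0,-0.071,0.05],[0,0,0.03,0,0,-0.071,0.05],[0,0,0.03,0,0,-0.071,0.05],[0,0,0.03,0,0,-0.071,0.05],[0,0,0.03,0,0,-0.071,0.05],[0,0,0.03,0,0,-0.071,0.05]]]' 30
python3 - <<'E'
from h import *
import json
o=telemetry.get_obs();print(o["joint_positions"].round(2))
p=vision.camera_params("wrist");im=vision.camera("wrist");cv2.imwrite("pics/w11.png",im)
p["T"]=p["T"].tolist();p["pos"]=o["eef_pos"].tolist();p["rot"]=o["eef_rot"].tolist();json.dump(p,open("w11.json","w"))
E
```

```text
time_s: 14.9
eef_pos: [0.5991, 0.0027, 0.2592]
eef_rot: [0.15, -3.135, -0.001]
ft_force: [1.3, -0.4, -0.4]
grip_width: 0.68
time_s: 15.9
eef_pos: [0.6, 0.0012, 0.2315]
eef_rot: [-0.251, 3.131, -0.0]
ft_force: [0.1, 0.2, -0.4]
grip_width: 0.585
[-0.11  0.38  1.54 -0.    1.22 -1.84]
```

View pics/w11.png

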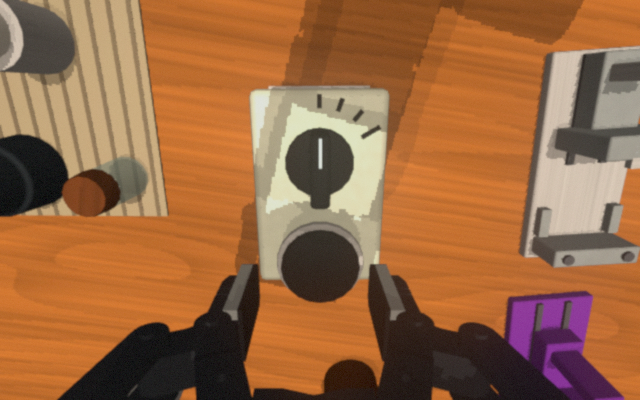

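Run:
```python
import cv2,numpy as np
a=cv2.imread("pics/w11.png")
c=cv2.convertScaleAbs(a[110:220,260:380],alpha=1.8,beta=10)
cv2.imwrite("pics/crop11.png",cv2.resize(c,(600,550),interpolation=cv2.INTER_CUBIC))
```

```text
(no output)
```

View pics/crop11.png

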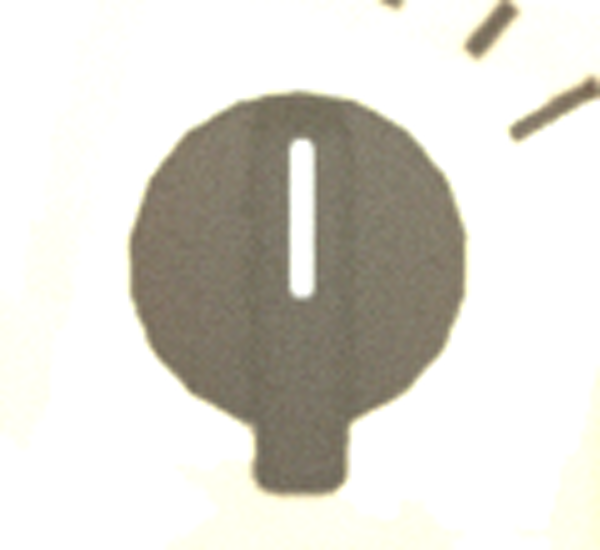

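Run:
```python
from h import *
import json
from scipy.spatial.transform import Rotation as R
p=json.load(open("w11.json"));p["T"]=np.array(p["T"]);M=R.from_rotvec(p["rot"]).as_matrix()
T=lambda u,v,z:M.T@(plane(p,u,v,z)-p["pos"])
d=T(319.6,161.6,.085);print("disc in tool",d,"dia",T(353,161.6,.085)[1]-T(286,161.6,.085)[1],"world",plane(p,319.6,161.6,.085))
e=T(320.2,208.6,.119);print("rear end",e,"-> axis x",e[0]+.026)
l=[T(320.4,v,.119) for v in (138,169)];print("line",l)
print("bar width", T(260+349/5,200,.119)-T(260+254/5,200,.119), "centre", T(260+301.5/5,205,.119))
print(R.from_matrix(M).as_euler("zyx"))
```

```text
disc in tool [0.03032408 0.00474969 0.14645929] dia 0.051393726655655045 world [0.56943515 0.00105243 0.085     ]
rear end [0.00392384 0.00475834 0.11247979] -> axis x 0.02992383678266972
line [array([0.05274601, 0.0045483 , 0.1124419 ]), array([0.0321164 , 0.00469612, 0.1124579 ])]
bar width [ 8.66628173e-06  1.31697392e-02 -3.45382625e-06] centre [0.00657775 0.00480947 0.11247771]
[2.98150233e+00 8.08866504e-04 3.14145813e+00]
```

Both views agree: the axis is at about (0.571,0.001), the disc measures 51 mm (54 mm nominal), the bar 13 mm, and the jaws are aligned with it. I'll descend and grip the bar.

```bash
python3 -m handwheel '[[[0.015,0.002,0.02,0,0,0,0.05],[0.028,0.0047,0.05,0,0,0,0.05],[0.028,0.0047,0.08,0,0,0,0.05],[0.028,0.0047,0.105,0,0,0,0.05],[0.028,0.0047,0.1165,0,0,0,0.05],[0.028,0.0047,0.1165,0,0,0,0.05],[0.028,0.0047,0.1165,0,0,0,0.005],[0.028,0.0047,0.1165,0,0,0,0.005]]]' 50
python3 - <<'E'
from h import *
print(telemetry.get_obs()["grip_width"])
cv2.imwrite("pics/w12.png",vision.camera("wrist"))
E
```

```text
time_s: 16.95
eef_pos: [0.5721, 0.0014, 0.1155]
eef_rot: [-0.251, 3.13, -0.001]
ft_force: [-0.2, -0.6, 1.1]
grip_width: 0.168
0.1678768137657499
```

View pics/w12.png

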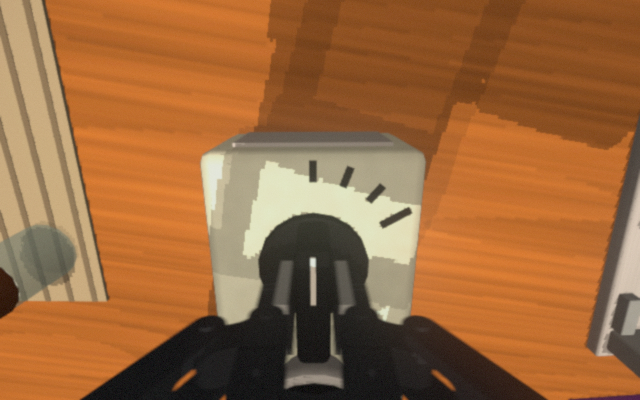

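The bar is gripped symmetrically (14 mm). Now I'll turn it clockwise, which is + about tool z.

```bash
python3 -m handwheel '[[[0,0,0,0,0,0.14,0.005],[0,0,0,0,0,0.28,0.005],[0,0,0,0,0,0.42,0.005],[0,0,0,0,0,0.56,0.005],[0,0,0,0,0,0.70,0.005],[0,0,0,0,0,0.84,0.005],[0,0,0,0,0,0.98,0.005],[0,0,0,0,0,1.06,0.005]]]' 60
python3 -m handwheel '[[[0,0,0,0,0,0,0.005],[0,0,0,0,0,0,0.005],[0,0,0,0,0,0,0.005],[0,0,0,0,0,0,0.005],[0,0,0,0,0,0,0.005],[0,0,0,0,0,0,0.005],[0,0,0,0,0,0,0.005],[0,0,0,0,0,0,0.005]]]' 60
python3 - <<'E'
from h import *
from scipy.spatial.transform import Rotation as R
o=telemetry.get_obs();print(o["grip_width"],o["moment"],R.from_rotvec(o["eef_rot"]).as_euler("zyx"))
w=vision.camera("wrist");cv2.imwrite("pics/w13.png",w)
a=vision.camera("side");b=vision.camera("scene");cv2.imwrite("pics/s13.png",a);cv2.imwrite("pics/sc13.png",b)
E
```

```text
time_s: 18.0
eef_pos: [0.5718, 0.0002, 0.1156]
eef_rot: [1.369, 2.825, -0.002]
ft_force: [-2.4, -5.3, 5.0]
grip_width: 0.154
time_s: 19.0
eef_pos: [0.5718, 0.0002, 0.1157]
eef_rot: [1.364, 2.828, -0.002]
ft_force: [-1.5, -4.9, 5.1]
grip_width: 0.153
0.15325511331690625 [-0.80672593  0.28733648  0.17545801] [-2.24269603e+00  1.19927259e-03  3.13927292e+00]
```

View pics/w13.png

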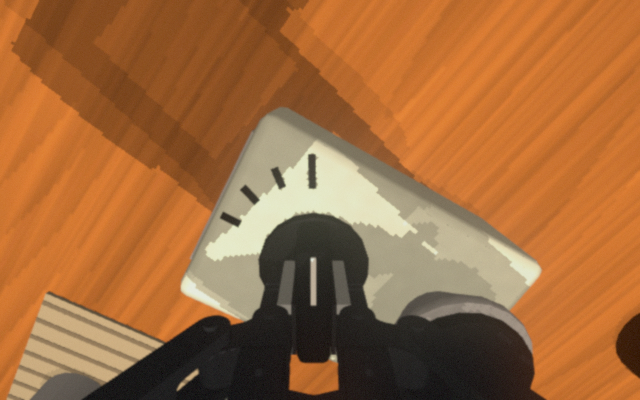

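View pics/s13.png

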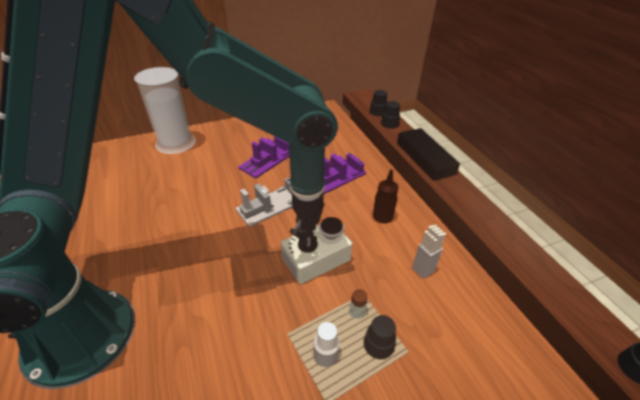

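The white line (313,280) points straight at the longest mark (312,170), and the tool has turned 1.059 rad. The opening is 13 mm on the bar. The jar stands on the mat at (326,342) in the side view, and the cup and shaker haven't moved. I'll hand it in while holding.

Run:
```python
from cell import order,telemetry
print(order.job_done()); o=telemetry.get_obs(); print(o["time_s"],o["grip_width"],o["eef_rot"])
```

```text
the job is handed in; nothing more can be done
None
the job is handed in; nothing more can be done
```

I slid the clamp's jaw about 34 mm open, lifted the jar out by its cap and set it upright on the empty half of the mat. I then turned the dial to its third notch and handed the job in while still gripping it, at about 19 s of the 64 s allowed.

- **Dial:** the tool turned 1.059 rad and the white line points at the longest mark. The fingers closed to 13 mm on the bar at 60 N and read steady for the last second.
- **Jar:** it stands on the mat near the planned spot, about 60 mm on the robot's side of centre. The set-down showed as a change in force, and the fingers let go cleanly.
- **Cup and shaker:** they looked unmoved in the last side picture, but I did not measure them again.
- **Jaw:** I measured its opening while pulling. Later pictures show the block still clear, but I took no new measurement at the end.

No check failed. Two measurements differed slightly: the wrist camera read known sizes 2–5% small, and two views put the dial's axis up to about 5 mm apart. I took a middle value, and the grip came out symmetric.

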